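# Line up packed tins on the pouring board by height

## Task

Get the four card-packed tins ready for waxing: stand them upright on the white tiles of the pouring board, one in the middle of each tile, in order of height, with the lowest on the tile next to the wax pot and the tallest on the tile farthest from it, so that the ladle never has to pass over a tall tin to reach a lower one. Do not tip a tin over on the way, and keep the robot off the hot pot and its hotplate.

Things in the scene. Friction and masses are not known exactly. Their poses are not given: they have to be found in the camera images.
- tin_low: the lowest of the four packed tins: an upright ribbed bare-steel food can, 62 mm across and 58 mm high, packed to just below the rim with folded brown corrugated card (handle it as a solid cylinder). Loose, about 60 to 190 g, standing on the table. Origin: centre of its underside; z up along its axis
- tin_second: the second lowest of the four packed tins: an upright ribbed bare-steel food can, 55 mm across and 78 mm high, packed to just below the rim with folded brown corrugated card (handle it as a solid cylinder). Loose, about 60 to 190 g, standing on the table. Origin: centre of its underside; z up along its axis
- tin_third: the second tallest of the four packed tins: an upright ribbed bare-steel food can, 60 mm across and 98 mm high, packed to just below the rim with folded brown corrugated card (handle it as a solid cylinder). Loose, about 60 to 190 g, standing on the table. Origin: centre of its underside; z up along its axis
- tin_tall: the tallest of the four packed tins: an upright ribbed bare-steel food can, 55 mm across and 118 mm high, packed to just below the rim with folded brown corrugated card (handle it as a solid cylinder). Loose, about 60 to 190 g, standing on the table. Origin: centre of its underside; z up along its axis
- tile_a: one of four identical white ceramic tiles, 90 x 90 x 7 mm, fixed in a row, 110 mm apart, on the plywood pouring board (130 x 500 mm, top 12 mm above the table); which place in the row it has varies. Origin: centre of its underside; its top face is 7 mm above that, 19 mm above the table; x across the row, y along it
- tile_b: one of four identical white ceramic tiles, 90 x 90 x 7 mm, fixed in a row, 110 mm apart, on the plywood pouring board (130 x 500 mm, top 12 mm above the table); which place in the row it has varies. Origin: centre of its underside; its top face is 7 mm above that, 19 mm above the table; x across the row, y along it
- tile_c: one of four identical white ceramic tiles, 90 x 90 x 7 mm, fixed in a row, 110 mm apart, on the plywood pouring board (130 x 500 mm, top 12 mm above the table); which place in the row it has varies. Origin: centre of its underside; its top face is 7 mm above that, 19 mm above the table; x across the row, y along it
- tile_d: one of four identical white ceramic tiles, 90 x 90 x 7 mm, fixed in a row, 110 mm apart, on the plywood pouring board (130 x 500 mm, top 12 mm above the table); which place in the row it has varies. Origin: centre of its underside; its top face is 7 mm above that, 19 mm above the table; x across the row, y along it
- wax_pot: lidded steel pot 156 mm across on a white hotplate 180 x 180 mm, black lid knob 186 mm above the table; fixed, beyond one end of the pouring board, left or right (beyond the other end a fixed carton of card rolls, 180 x 180 x 110 mm). Hotplate edge at least 75 mm from the nearest tile's centre. Origin: centre of the hotplate's underside, on the table; z up
Mind the look-alikes: they are no part of the job. What is shaped like the tin_tall but blue or red is not meant.

How it is judged:
By the outcome, as a careful person would: the job done as asked, in the order asked, and still so for the second after the job is handed in, with the robot touching nothing.
It also fails if it takes over 112 s, if anything falls off the work surface, if the arm or the gripper's body presses on something with over 40 N, if the wrist force passes 120 N, or if a joint passes its speed limit or range.

## Robot

A 6-joint arm with a two-finger parallel gripper is mounted at the origin on the work surface. World frame = base frame: x ahead of the robot, y to its left, z up, the work surface at z = 0. Lengths are in m, angles in rad, forces in N, time in s.
With the tool pointing down it reaches from about 0.35 to 0.975 m from the base axis. Payload 4.9 kg.
Tool frame: the origin (TCP) lies on the centre line of the jaws, within the pads' length; the fingertips stand 11 mm ahead of it and the grasp point (between the pads) lies 8 mm behind it (arm.nose_length is the distance from the TCP to the fingertips, in m); z points along the fingers, x is the direction in which the jaws open and shut, and the axes are right-handed (so a half turn about z gives the same grasp; the last joint's range is limited). The gripper opens to 85 mm and grips with 20 to 120 N. Pads are 22 mm wide; open, the fingers measure 114 mm over their backs; the gripper's body (76 mm by 85 mm) begins 54 mm behind the grasp point. The pads swing forward as they close: fully open they stand 13 mm farther back than shut.
Start: joints at [-1.27, 0.053, 1.613, -0, 1.476, -0.119], TCP at [0.255, -0.571, 0.242] pointing down, gripper open.
Joint ranges: [-3.01, 3.01], [-1.01, 2.22], [0.06, 2.58], [-1.02, 4.17], [0.09, 2.62], [-3.14, 3.14]. Speed limits (rad/s): [2.57, 2.57, 3.14, 3.14, 3.14, 3.14].

## Interface

Orientations are given as a unit quaternion [w, x, y, z].
In Python, from bench import status, imaging, arm gives the robot as it stands.
- The arm moves only by the tool step_arm, never from a script. Its argument "plan" is one flat list of numbers, 6 for each row, row after row: the shift along the tool's x, y, z in cm, then the turn, a rotation vector about the tool's x, y, z in degrees. In form: [tx, ty, tz, ax, ay, az, tx, ty, tz, ax, ay, az, ...]. A call has 1 to 12 rows; each row is the pose to reach, as a shift and turn from the pose measured when the call began, along the tool's axes at that moment; what a row does not reach only later rows make up. A row lasts 1/8 s, in which the tool goes at most 62.5 mm and 10.7 degrees, less where a joint would pass 70% of its speed; a pose out of reach is approached as far as the arm can. A call with a gripper value outside its range is refused whole. "jaw" is the closure, from 0 (fully open) to 1 (shut), set as the call begins (left out, the last holds). The fingers move at their own pace and stop on an object; "newtons" is the grip in N (left out, the last holds). Time passes only in rows, so rows that repeat a pose let the fingers close. It gives the time, the measured TCP pose, the force and the opening at its end, in the units of the state.
- status.read_state(): the state, without advancing time (a new reading comes with each control period).
- imaging.capture(name): name is "scene" or "top"; returns the picture (480x640x3 uint8, blue, green, red); there is no depth.
- imaging.camera_info(name): a dict with "camera_matrix" (3x3 intrinsics, pixels), "D" ([k1, k2, p1, p2, k3] as OpenCV has them; the pictures are not rectified), "world_to_cam" (4x4, takes a point from world to camera coordinates). Camera axes: x right, y down, z forward; pixel columns grow to the right and rows downward; lengths in m; the calibration is good to about 2 mm. A picture is of the moment at which its call begins. camera_info takes no time and is no camera call.
- arm.hand_in(): hands the job in, once; it reports no verdict.
The state is a dict: "t": time; "qpos": joint angles; "joint_velocities": joint speeds; "tau": joint torques, N m; "eef_pos": TCP position; "eef_rot": TCP orientation; "ft_force": force on the tool from outside, world axes, zero at the start; "wrist_torque": the same for the moment, N m; "width": finger opening in m.
Only numpy, scipy, OpenCV 4.12 (cv2) and the standard library are available. Lean on these libraries where they do the work, as an engineer would, in place of code of your own. Each camera call takes 0.05 s, during which the arm holds its last target. There are 200 camera calls.

## Working session

There is one attempt and no reset: what is moved stays moved. The work goes in short steps, Python scripts to look and compute and a tool call to move; the robot and the scene stay as the last step left them, time stands still between calls to the robot, and variables do not carry over. Pictures are saved under pics/ and viewed, on a budget of 14 in all, crops included, one or two more only if the job needs it, and the job is handed in when it is done.

Besides the shell and the picture viewer there is one more tool, called after "Call:" as a command line: name --argument value ..., lists and objects as JSON in quotes. step_arm: Moves the arm, as the interface text tells. Its arguments: {"type":"object","properties":{"plan":{"type":"array"},"jaw":{"type":"number"},"newtons":{"type":"number"}},"required":["plan"]}

```bash
mkdir -p pics; ls; python3 - <<'E'
from bench import status, imaging, arm
import cv2
s=status.read_state(); print(s)
for n in("scene","top"):
    cv2.imwrite(f"pics/{n}0.png",imaging.capture(n)); print(imaging.camera_info(n))
E
```

```text
pics
{'t': 0.0, 'qpos': array([-1.26999471e+00,  5.33327161e-02,  1.61429329e+00, -1.85894247e-05,
        1.47600704e+00, -1.19012429e-01]), 'joint_velocities': array([ 0.00174434, -0.00045779, -0.00016337,  0.00065699, -0.00229008,
        0.00151737]), 'tau': array([ 2.95186073e-04, -3.93679619e+01, -3.70179963e+01, -1.94142258e-04,
        6.88185770e-03, -1.76167509e-05]), 'eef_pos': array([ 0.254553  , -0.57015316,  0.24107839]), 'eef_rot': array([-6.45820528e-04,  8.38925148e-01, -5.44245859e-01, -7.89810878e-04]), 'ft_force': array([-0.5137269 , -0.92353008,  0.14042299]), 'wrist_torque': array([ 0.02022387, -0.0103453 , -0.01546666]), 'width': 0.08541252662291031}
{'camera_matrix': array([[556.20518186,   0.        , 320.85181174],
       [  0.        , 556.20518186, 232.13155273],
       [  0.        ,   0.        ,   1.        ]]), 'D': array([-0.10158588,  0.        ,  0.        ,  0.        ,  0.        ]), 'world_to_cam': array([[-0.71657439,  0.69748726,  0.00571517,  0.37762097],
       [ 0.43794607,  0.45627778, -0.7746056 , -0.20069005],
       [-0.54288524, -0.5525596 , -0.63241877,  1.4762733 ],
       [ 0.        ,  0.        ,  0.        ,  1.        ]])}
{'camera_matrix': array([[464.69589285,   0.        , 327.67484647],
       [  0.        , 464.69589285, 239.39550691],
       [  0.        ,   0.        ,   1.        ]]), 'D': array([-0.06784744,  0.        ,  0.        ,  0.        ,  0.        ]), 'world_to_cam': array([[-0.00127882, -0.99999695, -0.00211177,  0.02813098],
       [-0.99439125,  0.00149498, -0.10575352,  0.51943075],
       [ 0.10575635,  0.00196468, -0.99439013,  0.92369305],
       [ 0.        ,  0.        ,  0.        ,  1.        ]])}
```

View pics/scene0.png

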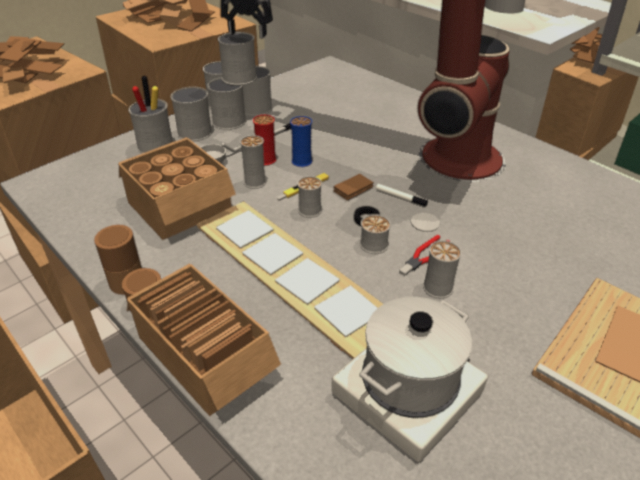

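View pics/top0.png

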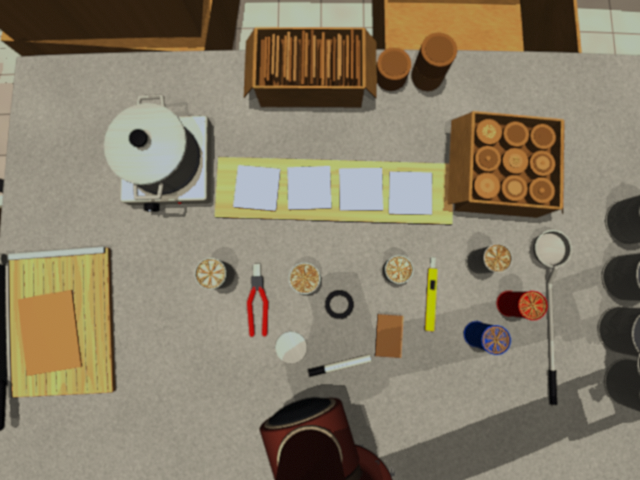

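The scene view shows four bare-steel tins, with the pot on the left (+y) in the top view. In the top view the tin tops are near (211,273), (305,278), (398,269) and (496,258), and the tiles run from (257,188) to (410,193). Red and blue decoys stand beside the rightmost tin. Next I measure positions.

```bash
cat > h.py <<'E'
import numpy as np, cv2
from bench import status, imaging, arm
from scipy.spatial.transform import Rotation as R
def ray(n,uv,z):
    c=imaging.camera_info(n);K=c["camera_matrix"];T=c["world_to_cam"]
    p=cv2.undistortPoints(np.array([[uv]],float),K,c["D"])[0,0]
    Rm=T[:3,:3];o=-Rm.T@T[:3,3];d=Rm.T@np.array([p[0],p[1],1]);return (o+d*(z-o[2])/d[2])
def proj(n,P):
    c=imaging.camera_info(n);T=c["world_to_cam"]
    return cv2.projectPoints(np.array(P,float).reshape(-1,3),cv2.Rodrigues(T[:3,:3])[0],T[:3,3],c["camera_matrix"],c["D"])[0][:,0]
def circ(x,y,z,r):
    a=np.linspace(0,2*np.pi,40);return np.c_[x+r*np.cos(a),y+r*np.sin(a),a*0+z]
E
python3 - <<'E'
from h import *
top=cv2.imread("pics/top0.png");sc=cv2.imread("pics/scene0.png")
hsv=cv2.cvtColor(top,cv2.COLOR_BGR2HSV)
m=((hsv[...,2]>170)&(hsv[...,1]<60)).astype(np.uint8)
m[:, :225]=0;m[:,450:]=0;m[:150]=0;m[230:]=0
n,l,st,ce=cv2.connectedComponentsWithStats(m)
for i in range(1,n):
    if st[i,4]>500:
        q=cv2.minAreaRect(np.argwhere(l==i)[:,::-1].astype(np.float32))
        b=np.array([ray("top",p,.019)[:2] for p in cv2.boxPoints(q)])
        print("tile",ce[i].round(1),ray("top",ce[i],.019).round(4),np.linalg.norm(np.diff(b,axis=0),axis=1).round(3))
g=cv2.cvtColor(top,cv2.COLOR_BGR2GRAY)
big=cv2.resize(top,None,fx=1,fy=1)
for nm,uv,h,r in[("third",(211,273),.098,.03),("low",(305,278),.058,.031),("second",(398,269),.078,.0275),("tall",(496,258),.118,.0275)]:
    P=ray("top",uv,h);print(nm,P.round(3))
    for im,c in((top,"top"),(sc,"scene")):
        for z in(h,0):
            cv2.polylines(im,[proj(c,circ(P[0],P[1],z,r)).round().astype(np.int32)],1,(0,255,0),1)
a=cv2.resize(top[230:310,180:530],(800,183),interpolation=cv2.INTER_CUBIC)
b=cv2.resize(sc[120:310,210:480],(568,400),interpolation=cv2.INTER_CUBIC)
o=np.zeros((590,800,3),np.uint8);o[:183]=a;o[185:585,:568]=b
cv2.imwrite("pics/m1.png",o)
E
```

```text
tile [256.  186.9] [0.6312 0.1776 0.019 ] [0.092 0.092 0.092]
tile [308.7 186.9] [0.6308 0.067  0.019 ] [0.092 0.09  0.091]
tile [360.7 188.5] [ 0.6274 -0.0419  0.019 ] [0.092 0.09  0.091]
tile [410.1 192.4] [ 0.6191 -0.1453  0.019 ] [0.089 0.092 0.088]
third [0.448 0.248 0.098]
low [0.44  0.072 0.058]
second [ 0.457 -0.108  0.078]
tall [ 0.475 -0.286  0.118]
```

View pics/m1.png

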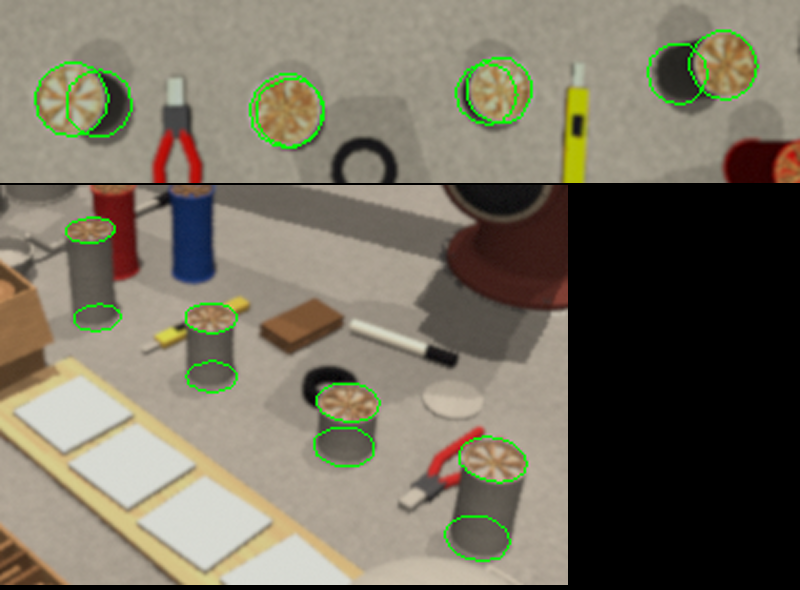

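Both views agree with the given heights and diameters, so all four tins are identified. The tile row is slightly uneven, so I check it against the scene camera.

```bash
python3 - <<'E'
from h import *
res={}
for c in("top","scene"):
    im=cv2.imread(f"pics/{c}0.png");hsv=cv2.cvtColor(im,cv2.COLOR_BGR2HSV)
    m=((hsv[...,2]>165)&(hsv[...,1]<45)).astype(np.uint8)
    n,l,st,ce=cv2.connectedComponentsWithStats(m)
    for i in range(1,n):
        if 500<st[i,4]<6000:
            cn=cv2.findContours((l==i).astype(np.uint8),0,1)[0][0]
            P=np.array([ray(c,p,.019)[:2] for p in cn[:,0]],np.float32)
            (x,y),(w,h),a=cv2.minAreaRect(P)
            if .07<w<.11 and .07<h<.11: print(c,round(x,4),round(y,4),round(w,3),round(h,3),round(a,1), P.mean(0).round(3))
for u in [(532,305),(496,340)]: print(ray("top",u,.118))
for u in [(450,215),(563,215),(450,113)]: print(ray("top",u,.06))
E
```

```text
top 0.631 0.1768 0.091 0.089 84.4 [0.631 0.178]
top 0.6307 0.0665 0.089 0.091 2.1 [0.631 0.067]
top 0.6266 -0.0415 0.09 0.09 90.0 [ 0.627 -0.042]
top 0.6191 -0.1449 0.089 0.09 88.4 [ 0.619 -0.145]
scene 0.6199 -0.1445 0.091 0.091 88.7 [ 0.62  -0.144]
scene 0.6278 -0.0405 0.09 0.09 0.5 [ 0.628 -0.04 ]
scene 0.6312 0.0682 0.091 0.091 1.8 [0.632 0.069]
[ 0.38726693 -0.35050604  0.118     ]
[ 0.32419403 -0.28065291  0.118     ]
[ 0.56464073 -0.21697575  0.06      ]
[ 0.56493352 -0.44876492  0.06      ]
[ 0.77692543 -0.2244408   0.06      ]
```

Call:
step_arm --plan '[0, 0, 0, 0, 0, -10, 0, 0, 0, 0, 0, -20, 0, 0, 0, 0, 0, -30, 0, 0, 0, 0, 0, -40, 0, 0, 0, 0, 0, -50, 0, 0, 0, 0, 0, -60, 0, 0, 0, 0, 0, -66, 0, 0, 0, 0, 0, -66, 0, 0, 0, 0, 0, -66]' --jaw 0 --newtons 40

```text
t: 1.23
eef_pos: [0.2545, -0.57, 0.2408]
eef_rot: [-0.001, 1.0, -0.0, -0.0]
ft_force: [0.3, -0.5, 0.1]
width: 0.0856
```

Call:
step_arm --plan '[4, -5, 0, 0, 0, 0, 8, -10, 0, 0, 0, 0, 12, -15, 0, 0, 0, 0, 16, -20, 0, 0, 0, 0, 20, -25, 0, 0, 0, 0, 22, -28.4, 0, 0, 0, 0, 22.05, -28.4, 0, 0, 0, 0, 22.05, -28.4, 0, 0, 0, 0]'

```text
t: 2.22
eef_pos: [0.475, -0.2864, 0.2413]
eef_rot: [-0.001, 1.0, -0.0, -0.001]
ft_force: [0.1, 0.1, -0.7]
width: 0.0855
```

Call:
step_arm --plan '[0, 0, 5, 0, 0, 0, 0, 0, 9, 0, 0, 0, 0, 0, 12, 0, 0, 0, 0, 0, 14, 0, 0, 0, 0, 0, 15.3, 0, 0, 0, 0, 0, 15.3, 0, 0, 0, 0, 0, 15.3, 0, 0, 0]'

```text
t: 3.1
eef_pos: [0.4756, -0.2868, 0.0897]
eef_rot: [-0.0, 1.0, -0.001, 0.0]
ft_force: [-0.6, -0.1, -0.0]
width: 0.0859
```

Call:
step_arm --plan '[0, 0, 0, 0, 0, 0, 0, 0, 0, 0, 0, 0, 0, 0, 0, 0, 0, 0, 0, 0, 0, 0, 0, 0, 0, 0, 0, 0, 0, 0, 0, 0, 0, 0, 0, 0, 0, 0, 0, 0, 0, 0, 0, 0, 0, 0, 0, 0]' --jaw 1 --newtons 30

```text
t: 4.1
eef_pos: [0.4762, -0.2874, 0.091]
eef_rot: [0.0, 1.0, -0.0, 0.001]
ft_force: [-1.1, 0.2, 6.4]
width: 0.0545
```

```bash
python3 - <<'E'
from h import *
cv2.imwrite("pics/g1.png",imaging.capture("scene")[80:280,150:400])
E
```

```text
(no output)
```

View pics/g1.png

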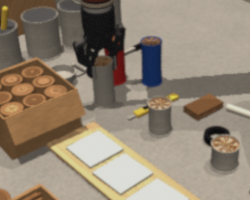

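The tin is gripped at 54.5 mm. I lift it and carry it in y first, to stay clear of the carton.

Call:
step_arm --plan '[0, 0, -3, 0, 0, 0, 0, 0, -7, 0, 0, 0, 0, -1, -11, 0, 0, 0, 0, -5, -13, 0, 0, 0, 2, -10, -13, 0, 0, 0, 5, -13, -13, 0, 0, 0, 10, -14.1, -13, 0, 0, 0, 13.5, -14.1, -13, 0, 0, 0, 14.3, -14.1, -13, 0, 0, 0, 14.3, -14.1, -13, 0, 0, 0, 14.3, -14.1, -13, 0, 0, 0]'

```text
t: 5.52
eef_pos: [0.6181, -0.1465, 0.2208]
eef_rot: [0.0, 1.0, -0.001, 0.001]
ft_force: [-0.2, 0.6, -1.6]
width: 0.0542
```

Call:
step_arm --plan '[0.1, 0, 4, 0, 0, 0, 0.15, 0, 7, 0, 0, 0, 0.15, 0, 9, 0, 0, 0, 0.15, 0, 10, 0, 0, 0, 0.15, 0, 10.5, 0, 0, 0, 0.15, 0, 10.8, 0, 0, 0, 0.15, 0, 10.8, 0, 0, 0, 0.15, 0, 10.8, 0, 0, 0]'

```text
t: 6.52
eef_pos: [0.6201, -0.1467, 0.1135]
eef_rot: [0.0, 1.0, -0.001, 0.001]
ft_force: [0.2, 0.8, -1.9]
width: 0.0545
```

Call:
step_arm --plan '[0, 0, 0.15, 0, 0, 0, 0, 0, 0.3, 0, 0, 0, 0, 0, 0.4, 0, 0, 0, 0, 0, 0.4, 0, 0, 0, 0, 0, 0.4, 0, 0, 0]'

```text
t: 7.15
eef_pos: [0.6202, -0.1468, 0.11]
eef_rot: [0.001, 1.0, -0.001, 0.001]
ft_force: [-1.4, 0.5, 3.2]
width: 0.0544
```

Call:
step_arm --plan '[0, 0, 0, 0, 0, 0, 0, 0, 0, 0, 0, 0, 0, 0, 0, 0, 0, 0, 0, 0, 0, 0, 0, 0, 0, 0, 0, 0, 0, 0]' --jaw 0

```text
t: 7.78
eef_pos: [0.6203, -0.1468, 0.11]
eef_rot: [0.001, 1.0, -0.001, 0.001]
ft_force: [0.2, 0.5, 0.6]
width: 0.0859
```

Call:
step_arm --plan '[0, 0, -2, 0, 0, 0, 0, 0, -5, 0, 0, 0, 0, 0, -9, 0, 0, 0, 0, 0, -11, 0, 0, 0, 0, 0, -11, 0, 0, 0]'

```text
t: 8.4
eef_pos: [0.6212, -0.1471, 0.2229]
eef_rot: [0.001, 1.0, -0.001, 0.003]
ft_force: [0.5, 0.0, -0.3]
width: 0.0853
```

Call:
step_arm --plan '[-4, -4, 0, 0, 0, 0, -8, -9, 0, 0, 0, 0, -12, -14, 0, 0, 0, 0, -15, -19, 0, 0, 0, 0, -17, -24, 0, 0, 0, 0, -17.3, -29, 0, 0, 0, 0, -17.3, -34, 0, 0, 0, 0, -17.3, -38, 0, 0, 0, 0, -17.3, -39.5, 0, 0, 0, 0, -17.3, -39.5, 0, 0, 0, 0, -17.3, -39.5, 0, 0, 0, 0]'

```text
t: 9.78
eef_pos: [0.4487, 0.247, 0.22]
eef_rot: [0.002, 1.0, -0.001, 0.003]
ft_force: [0.8, -0.4, 1.3]
width: 0.0852
```

Call:
step_arm --plan '[0, -0.1, 5, 0, 0, 0, 0, -0.1, 9, 0, 0, 0, 0, -0.1, 12, 0, 0, 0, 0, -0.1, 14, 0, 0, 0, 0, -0.1, 15, 0, 0, 0, 0, -0.1, 15, 0, 0, 0, 0, -0.1, 15, 0, 0, 0]'

```text
t: 10.65
eef_pos: [0.4505, 0.2475, 0.0712]
eef_rot: [0.001, 1.0, -0.002, 0.004]
ft_force: [-0.4, -1.1, -0.6]
width: 0.0853
```

Call:
step_arm --plan '[0, 0, 0, 0, 0, 0, 0, 0, 0, 0, 0, 0, 0, 0, 0, 0, 0, 0, 0, 0, 0, 0, 0, 0, 0, 0, 0, 0, 0, 0, 0, 0, 0, 0, 0, 0, 0, 0, 0, 0, 0, 0]' --jaw 1

```text
t: 11.52
eef_pos: [0.4511, 0.2479, 0.0725]
eef_rot: [0.001, 1.0, -0.001, 0.005]
ft_force: [-1.8, 0.1, 6.2]
width: 0.0595
```

Call:
step_arm --plan '[0, 0, -3, 0, 0, 0, 0, 0, -7, 0, -0.6, 0, 0, 0.5, -11, 0, -0.6, 0, 2, 4, -12.5, 0, -0.6, 0, 4, 9, -12.5, 0, -0.6, 0, 7, 14, -12.5, 0, -0.6, 0, 10, 19, -12.5, 0, -0.6, 0, 13, 24, -12.5, 0, -0.6, 0, 16, 27.5, -12.5, 0, -0.6, 0, 17.6, 28.9, -12.5, 0, -0.6, 0, 17.6, 28.9, -12.5, 0, -0.6, 0, 17.6, 28.9, -12.5, 0, -0.6, 0]'

```text
t: 13.02
eef_pos: [0.6244, -0.0406, 0.1992]
eef_rot: [0.001, 1.0, -0.001, -0.001]
ft_force: [1.1, 0.6, -0.9]
width: 0.0596
```

Call:
step_arm --plan '[0.2, 0, 4, 0, 0, 0, 0.25, 0, 7, 0, 0, 0, 0.25, 0, 9, 0, 0, 0, 0.25, 0, 10, 0, 0, 0, 0.25, 0, 10.4, 0, 0, 0, 0.25, 0, 10.7, 0, 0, 0, 0.25, 0, 10.9, 0, 0, 0, 0.25, 0, 10.9, 0, 0, 0, 0.25, 0, 10.9, 0, 0, 0]'

```text
t: 14.15
eef_pos: [0.6274, -0.041, 0.0918]
eef_rot: [0.001, 1.0, -0.001, -0.0]
ft_force: [-2.9, -0.5, 5.7]
width: 0.0595
```

Contact is made. I release and retreat.

Call:
step_arm --plan '[0, 0, 0, 0, 0, 0, 0, 0, 0, 0, 0, 0, 0, 0, 0, 0, 0, 0, 0, 0, 0, 0, 0, 0, 0, 0, 0, 0, 0, 0]' --jaw 0

```text
t: 14.78
eef_pos: [0.6273, -0.041, 0.0917]
eef_rot: [0.001, 1.0, -0.001, -0.001]
ft_force: [-0.1, 0.8, -0.2]
width: 0.0855
```

Call:
step_arm --plan '[0, 0, -2, 0, 0, 0, 0, 0, -5, 0, 0, 0, 0, 0, -9, 0, 0, 0, 0, 0, -11, 0, 0, 0, -4, 2, -11, 0, 0, 0, -8, 4, -11, 0, 0, 0, -12, 5, -11, 0, 0, 0, -16, 6.5, -11, 0, 0, 0, -17, 6.7, -11, 0, 0, 0, -17, 6.7, -11, 0, 0, 0, -17, 6.7, -11, 0, 0, 0]'

```text
t: 16.15
eef_pos: [0.4581, -0.1072, 0.2023]
eef_rot: [0.001, 1.0, -0.001, -0.0]
ft_force: [-0.0, -0.1, -0.1]
width: 0.0857
```

```bash
python3 - <<'E'
from h import *
cv2.imwrite("pics/c2.png",imaging.capture("scene")[100:400,150:500])
E
```

```text
(no output)
```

View pics/c2.png

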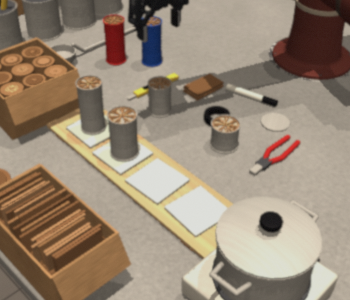

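The tall and third tins stand on the two far tiles, at about (91,105) and (123,133) in the crop. The gripper is above the second tin, so I descend.

Call:
step_arm --plan '[0, 0, 5, 0, 0, 0, 0, 0, 9, 0, 0, 0, 0, 0, 12, 0, 0, 0, 0, 0, 14, 0, 0, 0, 0, 0, 15.2, 0, 0, 0, 0, 0, 15.2, 0, 0, 0, 0, 0, 15.2, 0, 0, 0]'

```text
t: 17.08
eef_pos: [0.4589, -0.1077, 0.0512]
eef_rot: [0.001, 1.0, -0.001, 0.0]
ft_force: [-0.1, -0.1, 1.0]
width: 0.0852
```

Call:
step_arm --plan '[0, 0, 0, 0, 0, 0, 0, 0, 0, 0, 0, 0, 0, 0, 0, 0, 0, 0, 0, 0, 0, 0, 0, 0, 0, 0, 0, 0, 0, 0, 0, 0, 0, 0, 0, 0, 0, 0, 0, 0, 0, 0]' --jaw 1

```text
t: 17.95
eef_pos: [0.4597, -0.108, 0.0524]
eef_rot: [0.002, 1.0, -0.001, 0.001]
ft_force: [-0.2, -0.9, 5.4]
width: 0.0543
```

Call:
step_arm --plan '[0, 0, -3, 0, 0, 0, 0, 0, -7, 0, 0, 0, 0, -1, -11, 0, 0, 0, 0, -5, -13, 0, 0, 0, 1, -10, -13, 0, 0, 0, 4, -14, -13, 0, 0, 0, 8, -17, -13, 0, 0, 0, 13, -17.5, -13, 0, 0, 0, 17, -17.5, -13, 0, 0, 0, 17.2, -17.5, -13, 0, 0, 0, 17.2, -17.5, -13, 0, 0, 0]'

```text
t: 19.32
eef_pos: [0.6308, 0.0672, 0.1812]
eef_rot: [0.002, 1.0, -0.001, 0.0]
ft_force: [-0.3, -0.3, -1.4]
width: 0.054
```

Call:
step_arm --plan '[0, 0, 4, 0, 0, 0, 0, 0, 7, 0, 0, 0, 0, 0, 9, 0, 0, 0, 0, 0, 10, 0, 0, 0, 0, 0, 10.5, 0, 0, 0, 0, 0, 10.8, 0, 0, 0, 0, 0, 11.1, 0, 0, 0, 0, 0, 11.1, 0, 0, 0, 0, 0, 11.1, 0, 0, 0]'

```text
t: 20.45
eef_pos: [0.6317, 0.0668, 0.0714]
eef_rot: [0.002, 1.0, -0.001, 0.001]
ft_force: [-0.1, 0.3, 3.7]
width: 0.0544
```

Call:
step_arm --plan '[0, 0, 0, 0, 0, 0, 0, 0, 0, 0, 0, 0, 0, 0, 0, 0, 0, 0, 0, 0, 0, 0, 0, 0, 0, 0, 0, 0, 0, 0]' --jaw 0

```text
t: 21.08
eef_pos: [0.6316, 0.0668, 0.0713]
eef_rot: [0.002, 1.0, -0.001, 0.001]
ft_force: [-0.2, -0.6, -0.1]
width: 0.0856
```

Call:
step_arm --plan '[0, 0, -2, 0, 0, 0, 0, 0, -5, 0, 0, 0, 0, 0, -8, 0, 0, 0, 0, 0, -9, 0, 0, 0, -4, 0, -9, 0, 0, 0, -9, -0.2, -9, 0, 0, 0, -14, -0.5, -9, 0, 0, 0, -18, -0.5, -9, 0, 0, 0, -19.2, -0.5, -9, 0, 0, 0, -19.2, -0.5, -9, 0, 0, 0, -19.2, -0.5, -9, 0, 0, 0]'

```text
t: 22.45
eef_pos: [0.4406, 0.0723, 0.1614]
eef_rot: [0.002, 1.0, -0.001, 0.002]
ft_force: [-0.4, 0.0, -0.6]
width: 0.0855
```

Call:
step_arm --plan '[0, 0, 5, 0, 0, 0, 0, 0, 9, 0, 0, 0, 0, 0, 11, 0, 0, 0, 0, 0, 12.3, 0, 0, 0, 0, 0, 13, 0, 0, 0, 0, 0, 13, 0, 0, 0, 0, 0, 13, 0, 0, 0]'

```text
t: 23.32
eef_pos: [0.4419, 0.0718, 0.0323]
eef_rot: [0.002, 1.0, -0.001, 0.002]
ft_force: [-0.2, -0.6, -0.6]
width: 0.0851
```

Call:
step_arm --plan '[0, 0, 0, 0, 0, 0, 0, 0, 0, 0, 0, 0, 0, 0, 0, 0, 0, 0, 0, 0, 0, 0, 0, 0, 0, 0, 0, 0, 0, 0, 0, 0, 0, 0, 0, 0, 0, 0, 0, 0, 0, 0]' --jaw 1

```text
t: 24.2
eef_pos: [0.4428, 0.0718, 0.0334]
eef_rot: [0.002, 1.0, -0.001, 0.003]
ft_force: [-0.4, 0.1, 7.1]
width: 0.0615
```

Call:
step_arm --plan '[0, 0, -3, 0, 0, 0, 0, 0, -7, 0, 0, 0, 0, -1, -10, 0, 0, 0, 0, -5, -12, 0, 0, 0, 3, -9, -12, 0, 0, 0, 8, -10.6, -12, 0, 0, 0, 13, -10.6, -12, 0, 0, 0, 17, -10.6, -12, 0, 0, 0, 18.8, -10.6, -12, 0, 0, 0, 18.8, -10.6, -12, 0, 0, 0, 18.8, -10.6, -12, 0, 0, 0]'

```text
t: 25.58
eef_pos: [0.6292, 0.1779, 0.1535]
eef_rot: [0.002, 1.0, -0.001, 0.002]
ft_force: [-0.2, -0.5, -0.7]
width: 0.0614
```

Target z is 0.052, so the descent is about 10.2 cm, with x +0.1.

Call:
step_arm --plan '[0.1, 0, 4, 0, 0, 0, 0.1, 0, 7, 0, 0, 0, 0.1, 0, 8.5, 0, 0, 0, 0.1, 0, 9.3, 0, 0, 0, 0.1, 0, 9.8, 0, 0, 0, 0.1, 0, 10.1, 0, 0, 0, 0.1, 0, 10.3, 0, 0, 0, 0.1, 0, 10.3, 0, 0, 0, 0.1, 0, 10.3, 0, 0, 0]'

```text
t: 26.7
eef_pos: [0.6314, 0.1777, 0.0524]
eef_rot: [0.002, 1.0, -0.001, 0.003]
ft_force: [-2.4, 0.3, 5.6]
width: 0.0614
```

Call:
step_arm --plan '[0, 0, 0, 0, 0, 0, 0, 0, 0, 0, 0, 0, 0, 0, 0, 0, 0, 0, 0, 0, 0, 0, 0, 0, 0, 0, 0, 0, 0, 0]' --jaw 0

```text
t: 27.32
eef_pos: [0.6313, 0.1777, 0.0523]
eef_rot: [0.002, 1.0, -0.001, 0.003]
ft_force: [-0.6, -0.5, -0.0]
width: 0.0854
```

Call:
step_arm --plan '[0, 0, -2, 0, 0, 0, 0, 0, -5, 0, 0, 0, 0, 0, -9, 0, 0, 0, 0, 0, -14, 0, 0, 0, -5, 0, -17, 0, 0, 0, -10, 0, -17, 0, 0, 0, -15, 0, -17, 0, 0, 0, -20, 0, -17, 0, 0, 0, -22, 0, -17, 0, 0, 0, -22, 0, -17, 0, 0, 0, -22, 0, -17, 0, 0, 0]'

```text
t: 28.7
eef_pos: [0.4111, 0.1786, 0.2221]
eef_rot: [0.001, 1.0, -0.001, 0.004]
ft_force: [-0.3, -0.4, -0.8]
width: 0.0854
```

```bash
python3 - <<'E'
from h import *
print(status.read_state()["eef_pos"])
ims={c:imaging.capture(c) for c in("top","scene")}
for (x,y),h,r in[((.631,.1775),.058,.031),((.631,.0675),.078,.0275),((.627,-.041),.098,.03),((.6195,-.1447),.118,.0275)]:
    for c in ims:
        for z in(.019,.019+h): cv2.polylines(ims[c],[proj(c,circ(x,y,z,r)).round().astype(np.int32)],1,(0,255,0),1)
o=np.zeros((590,800,3),np.uint8)
o[:240]=cv2.resize(ims["top"][140:230,180:480],(800,240),interpolation=cv2.INTER_CUBIC)
o[245:585,:510]=cv2.resize(ims["scene"][170:340,190:445],(510,340),interpolation=cv2.INTER_CUBIC)
cv2.imwrite("pics/f.png",o)
E
```

```text
[0.41114699 0.17864213 0.22211509]
```

View pics/f.png

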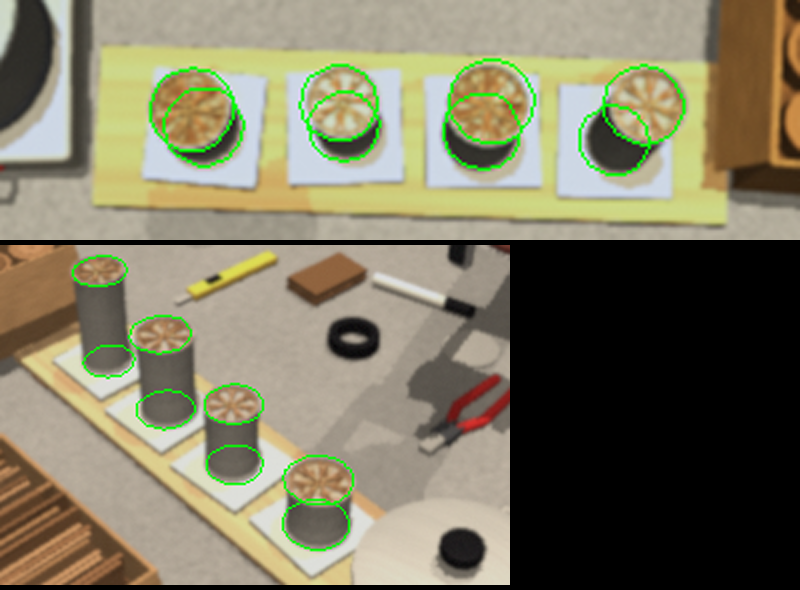

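The final picture shows all four tins upright. Their outlines fit the circles predicted at the tile centres to within 1–2 mm in both views, and the lowest stands next to the pot. I hand the job in.

```bash
python3 -c "
from bench import arm
print(arm.hand_in())"
```

```text
the job is handed in; nothing more can be done
None
```

The four tins now stand upright on the white tiles in order of height, the lowest next to the wax pot and the tallest farthest from it. I handed the job in at about 29 s on the robot's clock.

- **Position:** in the last check, both cameras showed each tin's outline within about 1–2 mm of the circle predicted at its tile centre.
- **Tiles:** the tiles are not quite in a straight line, so I measured each one separately. The scene camera agreed with the top camera to about 2 mm on three of them. The tile next to the pot was measured from the top camera only.
- **Forces:** no force reading, taken at the end of each move, was above about 8 N.
- **Clearances:** the arm's planned path stayed clear of the pot, hotplate and carton. The robot was touching nothing when I handed in.

No check failed or disagreed.

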